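Shut the drill jig over the flange and lock it with its hanging pin

ROBOT

A 6-joint arm with a two-finger parallel gripper is mounted at the origin on a cart in front of the work surface, level with it; the furniture and walls round the work are solid. World frame = base frame: x ahead of the robot, y to its left, z up, the work surface at z = 0. Lengths are in m, angles in rad, forces in N, time in s.
With the tool pointing down it reaches from about 0.3 to 0.875 m from the base axis. Payload 6.4 kg.
Tool frame: the origin (TCP) lies on the centre line of the jaws, within the pads' length; the fingertips stand 8 mm ahead of it and the grasp point (between the pads) lies 11 mm behind it; z points along the fingers, y is the line along which they close (so a half turn about z gives the same grasp; the last joint's range is limited). The gripper opens to 85 mm and grips with 20 to 120 N. Pads are 22 mm wide; open, the fingers measure 114 mm over their backs; the gripper's body (76 mm by 85 mm) begins 54 mm behind the grasp point. The pads swing forward as they close: fully open they stand 13 mm farther back than shut.
Start: joints at [-1.406, 0.181, 1.607, -0, 1.354, -0.206], TCP at [0.208, -0.536, 0.239] pointing down, gripper open.
Joint ranges: [-2.99, 2.99], [-0.89, 2.07], [0.3, 2.58], [-1.14, 4.28], [0, 2.63], [-3.12, 3.12]. Speed limits (rad/s): [2.57, 2.57, 3.01, 3.14, 3.14, 3.14].

INTERFACE

Orientations are given as a unit quaternion [w, x, y, z].
In Python, from bench import ctrl gives the robot as it stands.
- The arm moves only by the shell command python3 -m handwheel 'ROWS' [OPENING]. ROWS is JSON, a list that holds one entry, the list of rows, each a list of 4 numbers: the shift along the tool's x, y, z each as a share of 20 cm, from -1 to 1, then the turn about the tool's z as a share of 1.5 rad, from -1 to 1. In form: [[[x, y, z, twist], ...]]. A call has 1 to 10 rows; each row is the pose to reach, as a shift and turn from the pose commanded when the call began, along the tool's axes at that moment; what a row does not reach only later rows make up. A row lasts 1/8 s, in which the tool goes at most 62.5 mm and 10.7 degrees, less where a joint would pass 70% of its speed; a pose out of reach is approached as far as the arm can. A call with a number of a shift or a turn outside -1 to 1 is refused whole. A call with a gripper value outside its range is refused whole. OPENING is the finger opening in mm, from 0 to 85.4, set as the call begins (- or left out, the last holds). The fingers move at their own pace and stop on an object; the grip force is fixed at half the most. Time passes only in rows, so rows that repeat a pose let the fingers close. It gives the time, the measured TCP pose, the force, the opening and the grip force at its end, in the units of the state.
- ctrl.get_obs(): the state, without advancing time (a new reading comes with each control period).
- ctrl.camera(name): name is "scene" or "top" or "wrist"; returns a dict with "color" (384x512x3 uint8, red, green, blue), "range_z" (384x512 float32, m along the optical axis (not along the pixel's ray), 0 where there is no reading), "K" (3x3 intrinsics, pixels), "pose" (4x4, takes a point from camera to world coordinates); the wrist camera has in their place "T_tool_cam" (4x4, takes a point from camera to tool coordinates, whose origin is the TCP and whose axes are the flange's). Camera axes: x right, y down, z forward; pixel columns grow to the right and rows downward; lengths in m; the calibration is good to about 2 mm. A picture is of the moment at which its call begins: read the wrist's pose just before it.
- ctrl.hand_in(): hands the job in; it is judged then, once.
The state is a dict: "time_s": time; "q": joint angles; "dq": joint speeds; "joint_efforts": joint torques, N m; "eef_pos": TCP position; "eef_rot": TCP orientation; "wrist_force": force on the tool from outside, world axes, zero at the start; "torque": the same for the moment, N m; "opening": opening from 0.0 (shut) to 1.0 (fully open); "grasp_force": force on a finger pad.
Only numpy, scipy, OpenCV 4.12 (cv2) and the standard library are available. Lean on these libraries where they do the work, as an engineer would, in place of code of your own. Each camera call takes 0.05 s, during which the arm holds its last target. There are 200 camera calls.

TASK

The yellow pump flange lies in the drill jig. First swing the jig's leaf fully down over it; then lift the thinner of the two bow-handled lock pins up off its hook and push it fully home through the hole in the leaf's nose into the jig, until its collar rests on the leaf. Do not drop the pin, leave the other pin hanging and the flange in its nest, and let go.

Things in the scene. Friction and masses are not known exactly. Their poses are not given: they have to be found in the camera images.
- jig: Fixed drill jig on the bench, a dark steel base 176 x 94 x 16 mm; origin: centre of its underside, z up. A steel lug (36 x 50 mm, top 48.5 mm above the bench) with an upright bore stands at its -x end; the leaf's hinge axis lies along y at x = +72, z = 55 mm. The flange lies in four dowels between.
- leaf (a joint): Hinge of the jig's leaf: 0 = shut (leaf level, resting over the lug), grows as the leaf's -x end rises, up to 1.3 rad. Stiff: it stays where it is left; a push of about 3 to 6 N on the nose moves it.
- leaf_hinge (a point): Point on the leaf's hinge axis, middle of the jig's width; frame of the leaf: -x runs along the leaf to its nose, y is the hinge axis. The leaf is a 12 mm steel plate about its x axis, 84 mm wide, from 112 mm out a nose 46 mm wide that ends 157 mm from the axis.
- leaf_hole (a point): Middle of the pin hole (16 mm wide, right through, countersunk) on the upper face of the leaf's nose, 134 mm from the hinge axis. Moves with the leaf; with the leaf shut it lies 61 mm above the bench, over the lug's bore.
- lug_bore (a point): Mouth of the bore in the lug's top (fixed), 48.5 mm above the bench; the bore is 16 mm wide and goes down to the bench.
- nest (a point): Middle of the flange's seat on the jig's base, 16 mm above the bench (fixed).
- pin_thin: The jig's lock pin, to be used: steel shank 14 mm thick and 56 mm long below the collar, bullet nose; about 0.12 kg. Origin: underside of the collar, on the axis. Collar 30 mm across, 7 mm thick; on it an upright arched bow of 8 mm round bar, 36 mm wide (along y), its top 56 mm above the origin, its opening 20 mm wide from 7 to 48 mm above the origin. z points up.
- pin_thick: The other pin, of another jig, stays hanging: the same bow and collar, but a shank 22 mm thick and 48 mm long. Origin: underside of the collar.
- pin_rack: Fixed grey steel plate rack for the pins, foot 70 x 156 x 6 mm, a 142 mm high cross bar on posts at x = +33 mm; origin: on the bench 4 mm in front of the foot's middle. Two hooks of 6 mm bar at y = +46 and y = -46 mm run from the upright towards -x, 130 mm above the bench; the tip (x = -24 mm) is turned up 12 mm. A pin hangs with the hook through its bow.
- hook_left (a point): Top of the rack's hook at y = +46 mm, where a bow hangs, 133 mm above the bench; -x is the way off the hook.
- hook_right (a point): Top of the rack's hook at y = -46 mm, where a bow hangs, 133 mm above the bench; -x is the way off the hook.
- flange: Yellow pump flange, 66 mm round and 36 mm high with its boss, lying in the jig's nest. Origin: centre of its underside.
Not all that is in view belongs to the job. Leave any blue look-alike of the pin_thin alone.

How it is judged:
On the way, in this order (a step that is already met when the one before it is completed fails the run):
1. the leaf is swung fully down while the thin pin still hangs (value of joint leaf below 0.04 rad and distance of pin_thin from where it was at the start of the episode below 0.02 m), for 0.2 s.
2. the thin pin is lifted up and off its hook, the leaf staying shut (value of joint leaf below 0.04 rad and contact force between pin_thin and pin_rack below 0.05 N and distance of pin_thin from where it was at the start of the episode above 0.05 m and height (world z) of pin_thin above 0.09 m), for 0.1 s.
At the end, for the whole second after the job is handed in: Leaf shut (below 0.03 rad); thin pin upright (0.06 rad), at rest, within 3 mm of the bore's axis, its collar on the leaf (origin at most 63.5 mm above the bench; seated it is 61); flange within 5 mm of its seat; thick pin within 20 mm of where it hung (value of joint leaf below 0.03 rad and horizontal distance between pin_thin and lug_bore below 0.003 m and z of pin_thin in the frame of jig below 0.0635 m and angle between pin_thin's own z axis and vertical below 0.06 rad and linear speed of pin_thin below 0.02 m/s and distance between flange and nest below 0.005 m and distance of pin_thick from where it was at the start of the episode below 0.02 m); the robot touches nothing.
It fails at once if the thin pin is dropped or laid down on the bench (height (world z) of pin_thin below 0.045 m).
It fails at once if the thick pin is pulled off or knocked off its hook (distance of pin_thick from where it was at the start of the episode above 0.04 m).
It fails at once if the flange is knocked out of its nest (distance between flange and nest above 0.015 m).
It also fails if it takes over 67 s, if anything falls off the work surface, if the arm or the gripper's body presses on something with over 40 N, if the wrist force passes 120 N, or if a joint passes its speed limit or range.

## Working session

There is one attempt and no reset: what is moved stays moved. The work goes in short steps, Python scripts to look and compute and a shell command to move; the robot and the scene stay as the last step left them, time stands still between calls to the robot, and variables do not carry over. Pictures are saved under pics/ and viewed, at most 10 in all, crops included, and the job is handed in when it is done.

```bash
ls; mkdir -p pics
cat > h.py <<'E'
import numpy as np,cv2,pickle
from bench import ctrl
from scipy.spatial.transform import Rotation as R
def tool():
    o=ctrl.get_obs();T=np.eye(4);q=o["eef_rot"];T[:3,:3]=R.from_quat([q[1],q[2],q[3],q[0]]).as_matrix();T[:3,3]=o["eef_pos"];return T
def snap(n,save=None):
    T=tool();c=ctrl.camera(n);P=c["pose"] if "pose" in c else T@c["T_tool_cam"]
    d=dict(img=c["color"],z=c["range_z"],K=c["K"],P=np.array(P))
    if save:
        cv2.imwrite(f"pics/{save}.png",d["img"][:,:,::-1]);pickle.dump(d,open(f"{save}.pkl","wb"))
    return d
def cloud(d):
    v,u=np.mgrid[:384,:512];z=d["z"];K=d["K"]
    p=np.stack([(u-K[0,2])/K[0,0]*z,(v-K[1,2])/K[1,1]*z,z],-1)
    w=p@d["P"][:3,:3].T+d["P"][:3,3];w[z==0]=np.nan;return w
def ray(d,u,v,h):
    r=d["P"][:3,:3]@np.linalg.inv(d["K"])@np.array([u,v,1.]);o=d["P"][:3,3];return o+r*(h-o[2])/r[2]
E
python3 - <<'E'
from h import *
a=snap("scene","scene0");b=snap("top","top0");w=snap("wrist","wrist0")
im=np.hstack([a["img"],b["img"]]);cv2.imwrite("pics/ab.png",cv2.resize(im,(800,300),interpolation=cv2.INTER_AREA)[:,:,::-1])
print(tool().round(3)); print(ctrl.get_obs())
for d in(a,b,w):print(d["P"].round(3),d["K"].round(1).tolist())
E
```

```text
pics
[[ 0.932  0.362 -0.     0.208]
 [ 0.362 -0.932  0.001 -0.535]
 [ 0.    -0.001 -1.     0.239]
 [ 0.     0.     0.     1.   ]]
{'time_s': 0.15, 'q': array([-1.40630152e+00,  1.81390995e-01,  1.60776358e+00,  8.37926839e-06,
        1.35382950e+00, -2.06298778e-01]), 'dq': array([ 0.00040795, -0.00420948, -0.00348557,  0.00033031, -0.00130793,
        0.0009324 ]), 'joint_efforts': array([-4.50729613e-05, -4.45264471e+01, -3.51693749e+01, -3.92525562e-04,
        5.73618163e-03, -3.37358706e-06]), 'eef_pos': array([ 0.20830416, -0.53549697,  0.23858664]), 'eef_rot': array([-6.95476784e-04,  9.82863114e-01,  1.84335607e-01,  1.86306365e-05]), 'wrist_force': array([ 0.62966593,  1.53503398, -0.05643291]), 'torque': array([-0.02440362,  0.07724297, -0.04102702]), 'grasp_force': 0.0, 'opening': 1.0018141885606402}
[[-0.89  -0.251  0.38   0.213]
 [-0.456  0.503 -0.734  0.434]
 [-0.007 -0.827 -0.563  0.595]
 [ 0.     0.     0.     1.   ]] [[453.5, 0.0, 260.0], [0.0, 453.5, 197.3], [0.0, 0.0, 1.0]]
[[-0.018 -0.981  0.192  0.393]
 [-1.     0.02   0.008 -0.177]
 [-0.012 -0.192 -0.981  0.932]
 [ 0.     0.     0.     1.   ]] [[361.9, 0.0, 251.0], [0.0, 361.9, 192.0], [0.0, 0.0, 1.0]]
[[ 0.362 -0.891 -0.276  0.279]
 [-0.932 -0.346 -0.105 -0.508]
 [-0.002  0.295 -0.955  0.372]
 [ 0.     0.     0.     1.   ]] [[319.0, 0.0, 258.0], [0.0, 319.0, 193.1], [0.0, 0.0, 1.0]]
```

View pics/scene0.png

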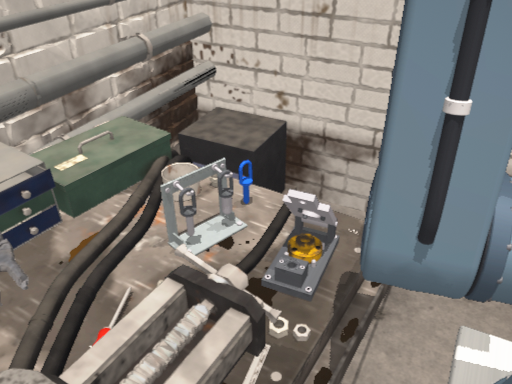

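View pics/top0.png

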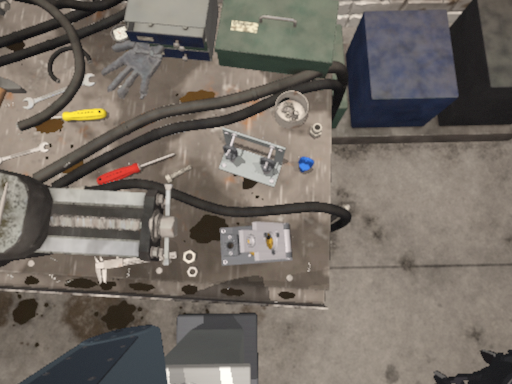

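The scene shows the rack at (205,205), two grey pins on its hooks at (190,210) and (226,188), a blue look-alike at (245,182), and the jig with its leaf up and the yellow flange at (305,245). In the top view the rack is at (252,158) and the jig at (257,243).

Run:
```python
from h import *
a=pickle.load(open("scene0.pkl","rb"));b=pickle.load(open("top0.pkl","rb"))
A=cv2.resize(a["img"][150:300,155:345],(760,600),interpolation=cv2.INTER_CUBIC)
cv2.imwrite("pics/cs.png",A[:,:,::-1])
B=cv2.resize(b["img"][120:275,205:335],(500,596),interpolation=cv2.INTER_CUBIC)
cv2.imwrite("pics/ct.png",B[:,:,::-1])
for n,d in(("s",a),("t",b)):
    w=cloud(d)
    print(n,"invalid",(d["z"]==0).mean())
    # rack: points in region by height
    for lo,hi in((.136,.16),(.12,.136),(.1,.12),(.055,.1),(.042,.055),(.012,.03)):
        m=(w[...,2]>lo)&(w[...,2]<hi)
        win=np.zeros_like(m)
        if n=="s":win[150:300,155:345]=1
        else:win[120:275,205:335]=1
        k,l,st,c=cv2.connectedComponentsWithStats((m&win).astype(np.uint8))
        for i in range(1,k):
            if st[i,4]>12:
                p=w[l==i];print(lo,st[i].tolist(),p.mean(0).round(4),p.min(0).round(3),p.max(0).round(3))
```

```text
s invalid 0.004130045572916667
0.136 [161, 158, 65, 32, 310] [ 0.6732 -0.1746  0.14  ] [ 0.645 -0.253  0.136] [ 0.701 -0.106  0.144]
0.136 [220, 170, 13, 7, 49] [ 0.6169 -0.2064  0.1393] [ 0.602 -0.22   0.136] [ 0.628 -0.197  0.145]
0.136 [181, 187, 12, 7, 38] [ 0.6535 -0.1222  0.1386] [ 0.649 -0.135  0.136] [ 0.659 -0.112  0.142]
0.136 [190, 191, 4, 5, 14] [ 0.6365 -0.116   0.1409] [ 0.634 -0.118  0.136] [ 0.642 -0.114  0.146]
0.136 [283, 195, 48, 17, 261] [ 0.4331 -0.1728  0.1445] [ 0.398 -0.187  0.136] [ 0.482 -0.155  0.16 ]
0.136 [175, 244, 12, 8, 58] [0.5666 0.016  0.1384] [0.561 0.005 0.136] [0.572 0.025 0.141]
0.136 [172, 264, 83, 36, 1117] [0.484  0.0602 0.1392] [0.419 0.04  0.136] [0.547 0.075 0.145]
0.12 [161, 161, 66, 36, 457] [ 0.6716 -0.1731  0.1287] [ 0.634 -0.251  0.12 ] [ 0.702 -0.106  0.136]
0.12 [218, 172, 15, 12, 61] [ 0.6226 -0.2026  0.1298] [ 0.608 -0.222  0.12 ] [ 0.631 -0.193  0.136]
0.12 [179, 189, 17, 13, 75] [ 0.653  -0.1184  0.1297] [ 0.638 -0.138  0.12 ] [ 0.663 -0.105  0.136]
0.12 [283, 200, 50, 16, 140] [ 0.436  -0.1831  0.1281] [ 0.398 -0.204  0.12 ] [ 
[... 7083 characters left out ...]
2, 234, 16, 22, 281] [ 0.4379 -0.115   0.0481] [ 0.413 -0.133  0.043] [ 0.463 -0.097  0.052]
0.012 [205, 120, 36, 8, 176] [ 0.7606 -0.0862  0.0231] [ 0.75  -0.144  0.012] [ 0.771 -0.05   0.03 ]
0.012 [277, 120, 26, 7, 60] [ 0.7544 -0.2737  0.0206] [ 0.749 -0.309  0.012] [ 0.768 -0.243  0.03 ]
0.012 [309, 125, 12, 12, 52] [ 0.7286 -0.3376  0.0235] [ 0.72  -0.355  0.015] [ 0.748 -0.326  0.029]
0.012 [273, 160, 9, 14, 32] [ 0.6406 -0.2352  0.0245] [ 0.62  -0.249  0.014] [ 0.655 -0.227  0.03 ]
0.012 [205, 200, 130, 17, 1338] [ 0.5273 -0.212   0.0234] [ 0.51  -0.381  0.012] [ 0.553 -0.051  0.03 ]
0.012 [219, 225, 73, 40, 677] [ 0.4289 -0.1375  0.0161] [ 0.391 -0.266  0.012] [ 0.487 -0.087  0.03 ]
```

View pics/cs.png

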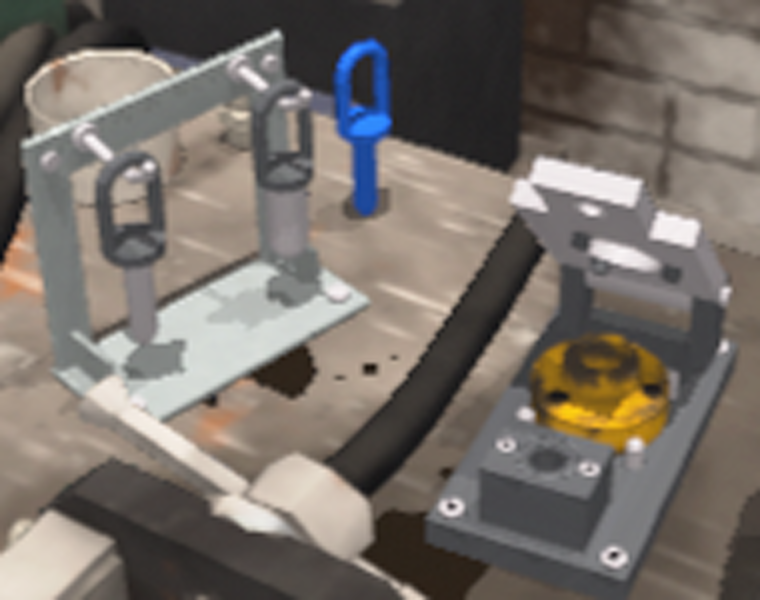

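View pics/ct.png

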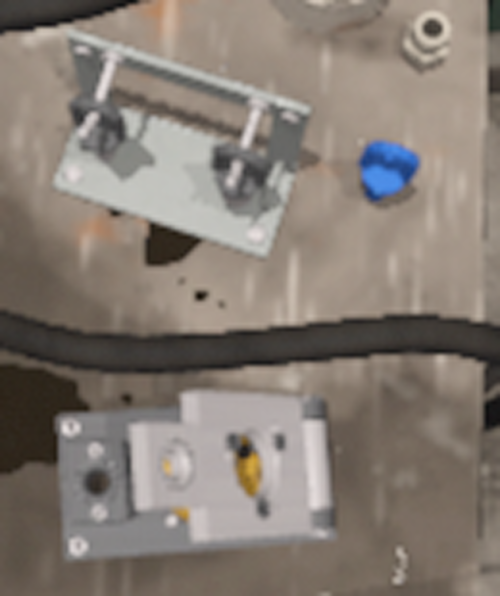

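Pin candidates:
- Left grey pin, crop (130,235), image (190,205). Its shank is clearly narrower: about 8 px against 11 px.
- Right grey pin, crop (285,160), image (226,188). It has the thick shank.
- Blue look-alike, crop (362,120), image (246,182). Leave alone.

The thin pin is therefore the left one, on hook_left at about (0.652,-0.121). The lug bore is near (0.437,-0.115), with the hinge towards -y and the leaf raised about 0.85 rad.

First move: close the fingers and go above the leaf, turning the tool to the rack's yaw on the way.

```bash
python3 -m handwheel '[[[0.86,-0.625,0,0.471],[0.86,-0.625,0,0.471],[0.86,-0.625,0,0.471],[0.86,-0.625,0,0.471],[0.86,-0.625,0,0.471],[0.86,-0.625,0,0.471]]]' 0
python3 - <<'E'
from h import *
T=tool();print(T.round(3));print((T[:3,:3].T@(np.array([.438,-.180,.205])-T[:3,3])/.2).round(3))
# jig outline yaw from lug top + base in top view
d=pickle.load(open("top0.pkl","rb"));w=cloud(d)
m=(w[...,2]>.043)&(w[...,2]<.053)&(w[...,0]<.48)&(w[...,0]>.39)&(w[...,1]>-.14)&(w[...,1]<-.08)
print(cv2.minAreaRect(w[m][:,:2].astype(np.float32)*1000))
m=(w[...,2]>.011)&(w[...,2]<.03)&(w[...,0]<.50)&(w[...,0]>.37)&(w[...,1]>-.30)&(w[...,1]<-.07)
print(cv2.minAreaRect(w[m][:,:2].astype(np.float32)*1000))
m=(w[...,2]>.07)&(w[...,2]<.2)&(w[...,0]<.50)&(w[...,0]>.37)&(w[...,1]>-.30)&(w[...,1]<-.07)
p=w[m];U,S,V=np.linalg.svd(p-p.mean(0),full_matrices=False);print(p.mean(0),V[2],p.max(0))
E
```

```text
time_s: 0.9
eef_pos: [0.3231, -0.3577, 0.2393]
eef_rot: [0.0, 0.986, -0.166, -0.0]
wrist_force: [-0.6, 0.4, -0.4]
opening: -0.0
grasp_force: 0.0
[[ 0.945 -0.327 -0.     0.323]
 [-0.327 -0.945 -0.001 -0.358]
 [-0.     0.001 -1.     0.239]
 [ 0.     0.     0.     1.   ]]
[ 0.252 -1.028  0.171]
((438.0201721191406, -114.82096862792969), (49.82358932495117, 36.039649963378906), 3.4956705570220947)
((441.4739990234375, -176.59405517578125), (93.9674072265625, 176.60545349121094), 3.196132183074951)
[ 0.44184265 -0.19529879  0.12532737] [-0.0401204   0.75216668 -0.65775044] [ 0.48668334 -0.14190025  0.17974086]
```

```bash
python3 -m handwheel '[[[0.13,-0.5,0,0],[0.25,-0.99,0,0],[0.25,-0.99,0.16,0],[0.25,-0.99,0.16,0],[0.25,-0.99,0.16,0],[0.25,-0.99,0.16,0]]]' 0
python3 - <<'E'
from h import *
T=tool();print(T[:3,3].round(4))
for p in[(.441,-.178,.165),(.440,-.157,.135),(.4395,-.141,.103),(.4393,-.134,.076),(.4393,-.134,.067)]:print((T[:3,:3].T@(np.array(p)-T[:3,3])/.2).round(3))
E
```

```text
time_s: 1.65
eef_pos: [0.4357, -0.1882, 0.2076]
eef_rot: [0.0, 0.986, -0.167, 0.0]
wrist_force: [-0.1, -0.7, 0.4]
opening: -0.0
grasp_force: 0.0
[ 0.4357 -0.1882  0.2076]
[ 0.008 -0.057  0.213]
[-0.031 -0.155  0.363]
[-0.06  -0.229  0.523]
[-0.072 -0.262  0.658]
[-0.072 -0.262  0.703]
```

```bash
python3 -m handwheel '[[[0.01,-0.06,0.1,0],[0.01,-0.06,0.17,0],[0.01,-0.06,0.21,0],[0,-0.085,0.25,0],[-0.01,-0.11,0.29,0],[-0.02,-0.135,0.33,0],[-0.03,-0.155,0.36,0],[-0.03,-0.155,0.36,0]]]' 0
```

```text
time_s: 2.65
eef_pos: [0.4408, -0.155, 0.1356]
eef_rot: [-0.0, 0.986, -0.167, 0.001]
wrist_force: [0.5, 0.7, 0.9]
opening: 0.003
grasp_force: 0.6
```

```bash
python3 -m handwheel '[[[-0.01,-0.03,0.05,0],[-0.02,-0.055,0.1,0],[-0.03,-0.075,0.15,0],[-0.035,-0.09,0.2,0],[-0.04,-0.105,0.25,0],[-0.04,-0.105,0.29,0],[-0.04,-0.105,0.32,0],[-0.04,-0.105,0.335,0],[-0.04,-0.105,0.345,0],[-0.04,-0.105,0.345,0]]]' 0
python3 - <<'E'
from h import *
d=snap("top","top1");w=cloud(d)
m=(w[...,2]>.035)&(w[...,2]<.1)&(w[...,0]<.485)&(w[...,0]>.40)&(w[...,1]>-.23)&(w[...,1]<-.19)
p=w[m];print(m.sum(),np.polyfit(p[:,1],p[:,2],1),np.median(p[:,2]))
E
```

```text
time_s: 3.9
eef_pos: [0.4395, -0.1324, 0.0687]
eef_rot: [-0.0, 0.986, -0.167, -0.001]
wrist_force: [-12.3, 8.1, 36.7]
opening: 0.005
grasp_force: 17.9
335 [-0.0117932   0.05806269] 0.060706310927220786
```

```bash
python3 -m handwheel '[[[0,0,-0.1,0],[0,0,-0.3,0],[-0.2,0,-0.6,0],[-0.2,0,-0.6,0],[-0.2,0,-0.6,0],[-0.2,0,-0.6,0]]]' 60
python3 - <<'E'
from h import *
d=snap("wrist","w1");w=cloud(d);s=snap("scene","s1");t=snap("top","t1")
for n,x in(("s",s),("t",t)):
    c=cloud(x);m=(c[...,2]>.035)&(c[...,2]<.1)&(c[...,0]<.485)&(c[...,0]>.40)&(c[...,1]>-.23)&(c[...,1]<-.1);p=c[m];print(n,np.polyfit(p[:,1],p[:,2],1),np.median(p[:,2]))
cv2.imwrite("pics/w1b.png",np.hstack([d["img"],t["img"][190:290,205:335].repeat(2,0).repeat(2,1)[:200].tolist() and cv2.resize(t["img"][190:290,205:335],(260,384))])[:,:,::-1])
E
```

```text
time_s: 4.7
eef_pos: [0.4014, -0.1195, 0.1847]
eef_rot: [-0.0, 0.986, -0.167, -0.001]
wrist_force: [-0.2, -0.5, 0.6]
opening: 0.702
grasp_force: 0.0
s [-0.02308248  0.05480358] 0.060908027745008586
t [-0.01010802  0.05699934] 0.060389295073384974
```

View pics/w1b.png

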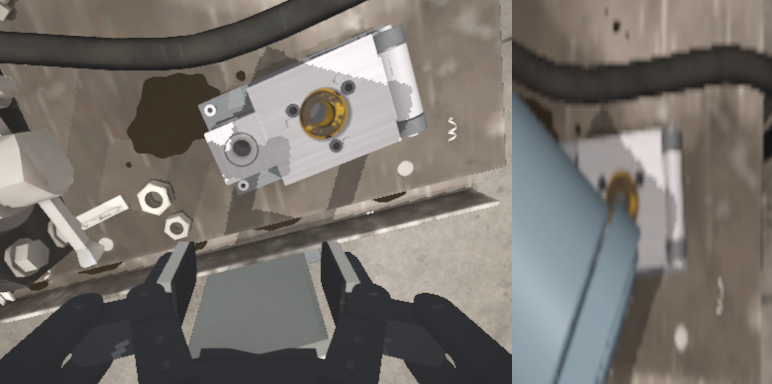

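The leaf is level at about 61 mm. In the wrist view its hole is at (241,149) and the flange at (326,112), still in its nest. Next I measure the hole and move up to the rack.

```bash
python3 - <<'E'
from h import *
d=pickle.load(open("w1.pkl","rb"));g=cv2.cvtColor(d["img"],cv2.COLOR_RGB2GRAY)
m=(g[120:180,210:270]<75).astype(np.uint8)
k,l,st,c=cv2.connectedComponentsWithStats(m)
for i in range(1,k):
    if st[i,4]>40:print(st[i],c[i]+[210,120],ray(d,*(c[i]+[210,120]),.061).round(4),ray(d,*(c[i]+[210,120]),.0485).round(4))
c=cv2.HoughCircles(cv2.resize(g[120:180,210:270],None,fx=6,fy=6,interpolation=cv2.INTER_CUBIC),cv2.HOUGH_GRADIENT,1,30,param1=80,param2=25,minRadius=40,maxRadius=130)
for x,y,r in c[0][:4]:
    u,v=x/6+210,y/6+120;print(u,v,r/6,ray(d,u,v,.061).round(4))
E
python3 -m handwheel '[[[0,0,-0.175,0],[0.3,-0.13,-0.175,0],[0.6,-0.26,-0.175,0],[0.9,-0.39,-0.175,0],[0.9,-0.39,-0.175,0],[0.9,-0.39,-0.175,0],[0.9,-0.39,-0.175,0]]]' 60
python3 - <<'E'
from h import *
d=snap("wrist","w2");w=cloud(d);print(tool()[:3,3])
for lo,hi in((.143,.15),(.136,.143),(.1,.12),(.06,.1)):
    m=(w[...,2]>lo)&(w[...,2]<hi)&(np.hypot(w[...,0]-.655,w[...,1]+.1235)<.035);k,l,st,c=cv2.connectedComponentsWithStats(m.astype(np.uint8))
    for i in range(1,k):
        p=w[l==i]
        if len(p)>8:print(lo,st[i],p.mean(0).round(4),p.min(0).round(4),p.max(0).round(4))
E
```

```text
[ 24  20  16  16 150] [241.27333333 146.83333333] [ 0.4392 -0.1181  0.061 ] [ 0.4375 -0.1168  0.0485]
241.25 149.58333 15.599999 [ 0.4371 -0.1173  0.061 ]
242.91667 144.58333 10.55 [ 0.4404 -0.12    0.061 ]
time_s: 5.72
eef_pos: [0.5965, -0.1055, 0.221]
eef_rot: [-0.0, 0.986, -0.167, -0.001]
wrist_force: [-0.1, 0.4, -0.3]
opening: 0.703
grasp_force: 0.0
[ 0.59657503 -0.1055488   0.22145828]
0.143 [250 145   9   8  38] [ 0.6368 -0.1164  0.1437] [ 0.6345 -0.1189  0.143 ] [ 0.6392 -0.1141  0.1451]
0.136 [245  61  21   9 156] [ 0.6856 -0.1346  0.1394] [ 0.6818 -0.141   0.136 ] [ 0.6893 -0.1281  0.142 ]
0.136 [238 111  35  12 356] [ 0.6557 -0.1234  0.1384] [ 0.6495 -0.1346  0.136 ] [ 0.6617 -0.113   0.1413]
0.136 [250 132   9  17  88] [ 0.6406 -0.1181  0.1389] [ 0.636  -0.1208  0.136 ] [ 0.6461 -0.1143  0.1429]
0.1 [270 109   7   2   9] [ 0.6543 -0.1372  0.1101] [ 0.6533 -0.1393  0.1026] [ 0.6546 -0.1353  0.1197]
0.06 [236  95  15  16 154] [ 0.6647 -0.1183  0.0915] [ 0.659  -0.1243  0.0891] [ 0.6701 -0.1106  0.097 ]
0.06 [259  95  14  16 156] [ 0.6596 -0.1327  0.0914] [ 0.6542 -0.1378  0.0895] [ 0.6672 -0.1272  0.0989]
0.06 [240 123  10   8  55] [ 0.6486 -0.1129  0.0912] [ 0.6444 -0.1162  0.0894] [ 0.6521 -0.1089  0.0927]
0.06 [259 123  12   8  69] [ 0.6438 -0.1263  0.0914] [ 0.6409 -0.1322  0.0892] [ 0.647 -0.122  0.093]
```

View pics/w2.png

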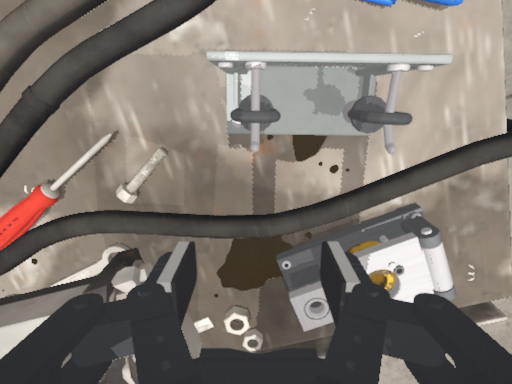

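The wrist view shows the thin pin's bow at (256,115), on the hook whose tip is at (255,148), and the thick pin's bow at (385,117). The thin pin's axis is near (0.655,-0.1232), with its collar top at z about 0.0915.

```bash
python3 -m handwheel '[[[0.305,-0.012,0.1,0],[0.305,-0.012,0.1,0],[0.305,-0.012,0.25,0],[0.305,-0.012,0.4,0],[0.305,-0.012,0.52,0],[0.305,-0.012,0.59,0],[0.305,-0.012,0.59,0],[0.305,-0.012,0.59,0]]]' 60
python3 -c "
from h import *
print(tool()[:3,3]);d=snap('wrist','w3')"
```

```text
time_s: 6.78
eef_pos: [0.6567, -0.1236, 0.1051]
eef_rot: [0.0, 0.986, -0.167, 0.001]
wrist_force: [0.8, -0.1, 0.1]
opening: 0.698
grasp_force: 0.0
[ 0.65671278 -0.12358349  0.1050695 ]
```

View pics/w3.png

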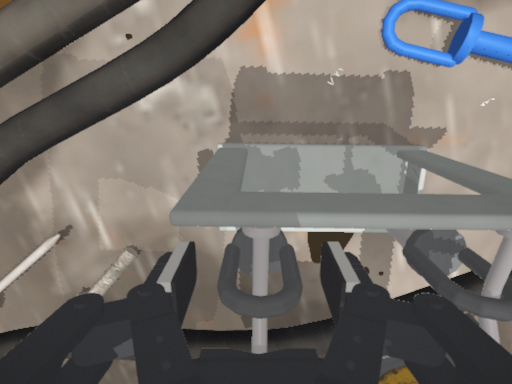

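The bow, at (220–300, 245–315), sits centred between the pads, so I close.

```bash
python3 -m handwheel '[[[0,0,0,0],[0,0,0,0],[0,0,0,0],[0,0,0,0],[0,0,0,0],[0,0,0,0]]]' 20
python3 -m handwheel '[[[0,0,-0.03,0],[0,0,-0.06,0],[0,0,-0.09,0],[0,0,-0.12,0],[0,0,-0.12,0]]]' -
```

```text
time_s: 7.58
eef_pos: [0.6567, -0.1232, 0.1044]
eef_rot: [0.0, 0.986, -0.167, 0.001]
wrist_force: [-1.7, 2.2, 5.5]
opening: 0.398
grasp_force: 59.3
time_s: 8.2
eef_pos: [0.6564, -0.1234, 0.1281]
eef_rot: [0.0, 0.986, -0.167, 0.001]
wrist_force: [-0.3, 0.1, -0.9]
opening: 0.399
grasp_force: 59.7
```

```bash
python3 -m handwheel '[[[-0.08,0,0,0],[-0.16,0,0,0],[-0.24,0,0,0],[-0.32,0,0,0],[-0.4,0,0,0],[-0.4,0,0,0],[-0.4,0,0,0]]]' -
python3 - <<'E'
from h import *
d=snap("wrist","w4");w=cloud(d);T=tool();print(T[:3,3])
cv2.imwrite("pics/w4c.png",d["img"][:,:,::-1])
s=snap("scene","s4");w=cloud(s);r=w-T[:3,3]
m=(np.hypot(r[...,0],r[...,1])<.03)&(w[...,2]>.04)&(r[...,2]<-.02)
for lo in np.arange(.04,.11,.01):
    k=m&(w[...,2]>lo)&(w[...,2]<lo+.01);v,u=np.nonzero(k)
    if len(u):print(round(lo,2),len(u),u.min(),u.max(),w[k].mean(0).round(4))
E
```

```text
time_s: 9.07
eef_pos: [0.5811, -0.0971, 0.1275]
eef_rot: [0.0, 0.986, -0.167, 0.0]
wrist_force: [0.5, 1.0, -0.9]
opening: 0.397
grasp_force: 59.7
[ 0.58116895 -0.09719513  0.12748209]
0.05 9 213 218 [ 0.5778 -0.0935  0.057 ]
0.06 32 212 219 [ 0.5769 -0.0928  0.0655]
0.07 28 212 219 [ 0.5769 -0.0929  0.0745]
0.08 37 211 218 [ 0.5772 -0.0923  0.0846]
0.09 36 211 218 [ 0.577  -0.0928  0.0949]
0.1 6 211 217 [ 0.5765 -0.0923  0.1011]
```

View pics/s4.png

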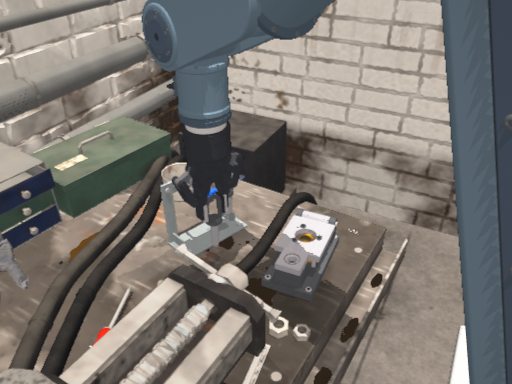

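The pin hangs upright in the gripper at (214,205), and the leaf is shut with its hole at (291,260). The thick pin still hangs. I carry the pin over to the hole.

```bash
python3 -m handwheel '[[[0,0,-0.1,0],[0,0,-0.19,0],[-0.16,0.08,-0.19,0],[-0.32,0.16,-0.19,0],[-0.48,0.24,-0.19,0],[-0.638,0.323,-0.19,0],[-0.638,0.323,-0.19,0],[-0.638,0.323,-0.12,0],[-0.638,0.323,-0.1,0],[-0.638,0.323,-0.1,0]]]' -
cat > m.py <<'E'
from h import *
import sys
T=tool();print("tcp",T[:3,3].round(4))
s=snap("scene","sm");w=cloud(s);t=s["P"][:3,3]
h=T[:2,3]-t[:2];h/=np.linalg.norm(h);r=w-T[:3,3]
for a,b in((.05,.03),(.042,.032)): 
    m=(np.hypot(r[...,0],r[...,1])<.025)&(r[...,2]>-.075)&(r[...,2]<-.03)
k=m&(w[...,2]>.066);p=w[k];print("pin axis scene",k.sum(),(p.mean(0)[:2]+h*.0055).round(4),"tip",p[:,2].min().round(4))
g=cv2.cvtColor(s["img"],cv2.COLOR_RGB2GRAY)
cv2.imwrite("pics/sm%s.png"%sys.argv[1],cv2.resize(s["img"][205:300,255:345],(720,600) if 0 else None,fx=6,fy=6,interpolation=cv2.INTER_CUBIC)[:,:,::-1])
E
python3 m.py 1
python3 - <<'E'
from h import *
for n in("s1","s4"):
    d=pickle.load(open(n+".pkl","rb"));g=cv2.cvtColor(d["img"],cv2.COLOR_RGB2GRAY)[248:272,276:308]
    m=(g<95).astype(np.uint8);k,l,st,c=cv2.connectedComponentsWithStats(m)
    for i in range(1,k):
        if st[i,4]>8:
            u,v=c[i]+[276,248];print(n,st[i],u,v,ray(d,u,v,.061).round(4))
E
```

```text
time_s: 10.42
eef_pos: [0.4388, -0.1155, 0.1465]
eef_rot: [-0.0, 0.986, -0.167, -0.001]
wrist_force: [-0.4, 0.5, -1.7]
opening: 0.398
grasp_force: 59.9
tcp [ 0.4388 -0.1155  0.1465]
pin axis scene 147 [ 0.4377 -0.1153] tip 0.0753
s1 [ 0  4  5  7 17] 277.3529411764706 254.47058823529412 [ 0.4643 -0.1164  0.061 ]
s1 [27 14  5 10 31] 305.64516129032256 267.741935483871 [ 0.4068 -0.1073  0.061 ]
s1 [ 0 22  7  2 11] 278.45454545454544 270.6363636363636 [ 0.4451 -0.0802  0.061 ]
s4 [ 0  3  5  9 26] 277.2307692307692 254.03846153846155 [ 0.465  -0.1173  0.061 ]
s4 [26 14  6 10 31] 305.5483870967742 267.93548387096774 [ 0.4068 -0.1068  0.061 ]
s4 [ 0 22  8  2 12] 278.8333333333333 270.6666666666667 [ 0.4445 -0.0804  0.061 ]
```

View pics/sm1.png

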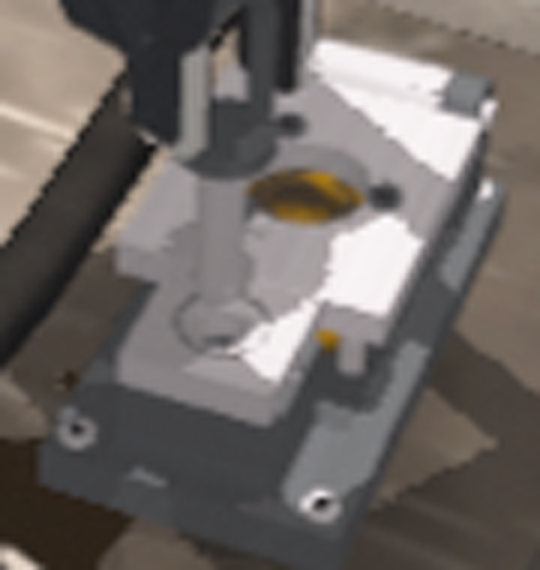

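The pin tip, at crop (220,295), hangs just above the countersunk hole, whose rim centre is at crop (219,323). I cast that centre onto the leaf's top and compare it with the pin.

Run:
```python
from h import *
d=pickle.load(open("s1.pkl","rb"))
print(ray(d,255+219/6-.5,205+323/6-.5,.061))
g=cv2.resize(cv2.cvtColor(d["img"],cv2.COLOR_RGB2GRAY)[205:300,255:345],None,fx=6,fy=6,interpolation=cv2.INTER_CUBIC)
e=cv2.Canny(g,25,60);ct,_=cv2.findContours(e[270:380,150:290],cv2.RETR_LIST,cv2.CHAIN_APPROX_NONE,offset=(150,270))
for c in ct:
    if len(c)>60:
        (x,y),ax,an=cv2.fitEllipse(c);print(len(c),x,y,ax,an,ray(d,255+x/6-.5,205+y/6-.5,.061).round(4))
```

```text
[ 0.43869174 -0.11789915  0.061     ]
68 165.60089111328125 342.132568359375 (7.986939430236816, 31.188133239746094) 72.25981903076172 [ 0.4491 -0.1035  0.061 ]
114 235.89199829101562 340.5594787597656 (14.983322143554688, 49.81588363647461) 89.57538604736328 [ 0.4313 -0.1132  0.061 ]
107 176.24241638183594 317.4988098144531 (3.8935561180114746, 48.563140869140625) 131.40077209472656 [ 0.4508 -0.1145  0.061 ]
111 253.6904296875 291.6201171875 (26.77147102355957, 42.46874237060547) 114.94574737548828 [ 0.4351 -0.1351  0.061 ]
92 257.9673767089844 272.7473449707031 (46.673431396484375, 67.56543731689453) 113.02266693115234 [ 0.4373 -0.1434  0.061 ]
85 198.22799682617188 296.0256042480469 (7.5082597732543945, 36.66162109375) 69.1484603881836 [ 0.4489 -0.1259  0.061 ]
```

```bash
python3 -m handwheel '[[[0.006,0.008,0,0],[0.006,0.008,0.02,0],[0.006,0.008,0.04,0],[0.006,0.008,0.06,0],[0.006,0.008,0.075,0],[0.006,0.008,0.09,0],[0.006,0.008,0.105,0],[0.006,0.008,0.115,0],[0.006,0.008,0.115,0]]]' -
```

```text
time_s: 11.6
eef_pos: [0.4391, -0.1177, 0.1241]
eef_rot: [-0.0, 0.986, -0.167, -0.0]
wrist_force: [-0.5, -0.3, -1.3]
opening: 0.398
grasp_force: 59.9
```

```bash
python3 -m handwheel '[[[0,0,0.02,0],[0,0,0.04,0],[0,0,0.06,0],[0,0,0.08,0],[0,0,0.1,0],[0,0,0.12,0],[0,0,0.14,0],[0,0,0.16,0],[0,0,0.18,0],[0,0,0.18,0]]]' -
```

```text
time_s: 12.85
eef_pos: [0.4391, -0.1176, 0.0878]
eef_rot: [-0.0, 0.986, -0.167, -0.0]
wrist_force: [-2.2, -0.4, -2.0]
opening: 0.398
grasp_force: 59.9
```

```bash
python3 -m handwheel '[[[0,0,0.01,0],[0,0,0.02,0],[0,0,0.03,0],[0,0,0.036,0],[0,0,0.042,0],[0,0,0.046,0],[0,0,0.046,0]]]' -
```

```text
time_s: 13.72
eef_pos: [0.4394, -0.1178, 0.0804]
eef_rot: [0.0, 0.986, -0.167, -0.0]
wrist_force: [-9.1, 2.2, 16.1]
opening: 0.4
grasp_force: 61.7
```

Contact at 16 N with the TCP at 0.080, as expected for a seated collar. I release, rise and check.

```bash
python3 -m handwheel '[[[0,0,-0.005,0],[0,0,-0.005,0],[0,0,-0.005,0],[0,0,-0.005,0],[0,0,-0.005,0]]]' 60
python3 -m handwheel '[[[0,0,-0.05,0],[0,0,-0.12,0],[0,0,-0.25,0],[-0.2,0,-0.5,0],[-0.4,0,-0.7,0],[-0.4,0,-0.7,0],[-0.4,0,-0.7,0]]]' 60
python3 - <<'E'
from h import *
d=snap("wrist","w9");s=snap("scene","s9")
for n,x in(("w",d),("s",s)):
    c=cloud(x);q=np.hypot(c[...,0]-.438,c[...,1]+.116)<.03
    print(n,"bow top",np.sort(c[q][:,2])[-5:].round(4))
    k=q&(c[...,2]>.1);print(c[k].mean(0).round(4));k=q&(c[...,2]>.064)&(c[...,2]<.072);print("collar",np.median(c[k],0).round(4),k.sum())
    k=(c[...,2]>.05)&(c[...,2]<.1)&(c[...,1]<-.205)&(c[...,1]>-.24)&(c[...,0]>.41)&(c[...,0]<.475);p=c[k];print(np.polyfit(p[:,1],p[:,2],1),p[:,2].mean())
im=np.hstack([d["img"][:,:430],cv2.resize(s["img"][150:300,155:345],(370,384))]);cv2.imwrite("pics/end.png",im[:,:,::-1])
E
```

```text
time_s: 14.35
eef_pos: [0.4393, -0.1177, 0.08]
eef_rot: [-0.0, 0.986, -0.167, -0.0]
wrist_force: [0.4, -0.2, -0.1]
opening: 0.703
grasp_force: 0.0
time_s: 15.22
eef_pos: [0.3641, -0.0916, 0.2207]
eef_rot: [0.0, 0.986, -0.167, 0.001]
wrist_force: [-0.7, -0.1, 0.2]
opening: 0.703
grasp_force: 0.0
w bow top [0.1166 0.1167 0.1168 0.1168 0.1179]
[ 0.438  -0.1167  0.112 ]
collar [ 0.4361 -0.1168  0.0673] 575
[-0.0067328   0.05871309] 0.06021004499746928
s bow top [0.1165 0.1166 0.1169 0.1173 0.1178]
[ 0.4371 -0.1136  0.11  ]
collar [ 0.434  -0.1159  0.0681] 143
[-0.08056116  0.04276334] 0.06054817701901614
```

View pics/end.png

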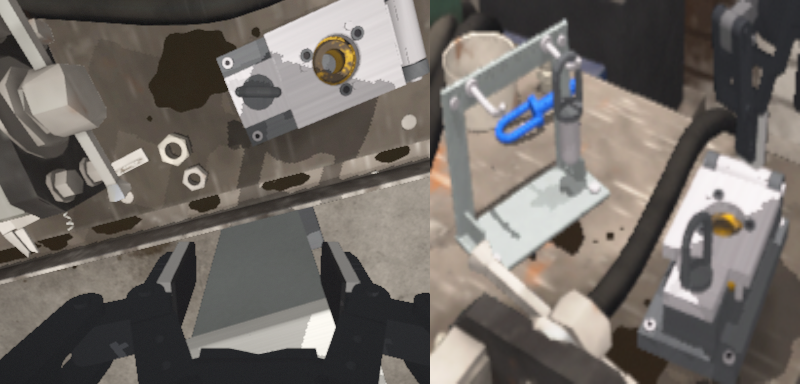

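The thin pin is seated: the bow top is at 117 mm, the collar top at 68 mm and the leaf is level. The thick pin hangs at (568,90) and the flange is in its nest. The blue look-alike now leans or lies near (540,105), so I check when it moved before handing in.

Run:
```python
from h import *
for n in("scene0","top1","s1","s4","sm","s9"):
    d=pickle.load(open(n+".pkl","rb"));c=cloud(d);h=cv2.cvtColor(d["img"],cv2.COLOR_RGB2HSV)
    k=(h[...,1]>190)&(h[...,2]>120)&(abs(h[...,0].astype(int)-110)<12)&(c[...,0]>.5)&(c[...,0]<.85)&(c[...,1]>-.4)&(c[...,1]<0);p=c[k]
    print(n,k.sum(),p.mean(0).round(3) if len(p) else "",p.max(0).round(3) if len(p) else "")
print(ctrl.get_obs()["time_s"],ctrl.hand_in())
```

```text
scene0 271 [ 0.63  -0.302  0.067] [ 0.642 -0.288  0.113]
top1 1 [ 0.71  -0.281  0.011] [ 0.71  -0.281  0.011]
s1 104 [ 0.719 -0.274  0.016] [ 0.75  -0.242  0.031]
s4 31 [ 0.7   -0.273  0.031] [ 0.727 -0.076  0.188]
sm 131 [ 0.721 -0.269  0.015] [ 0.751 -0.239  0.031]
s9 122 [ 0.722 -0.27   0.015] [ 0.749 -0.239  0.031]
the job is handed in; nothing more can be done
15.325 None
```

The job is handed in with the leaf shut, the thin pin seated to its collar (bow top 117 mm above the bench), the gripper clear, the thick pin still hanging and the flange in its nest; the free-standing blue look-alike had toppled onto the bench by the time the leaf was closed, for a reason I did not establish (the fingers never went near it), and hand-in returned no verdict.

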